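# Put the canister away and bolt the box

### The arm

A 6-joint arm with a two-finger parallel gripper is mounted at the origin on the work surface. World frame = base frame: x ahead of the robot, y to its left, z up, the work surface at z = 0. Lengths are in m, angles in rad, forces in N, time in s.
With the tool pointing down it reaches from about 0.3 to 0.875 m from the base axis. Payload 6.4 kg.
Tool frame: the origin (TCP) lies on the centre line of the jaws, within the pads' length; the fingertips stand ahead of it and the grasp point (between the pads) lies 8 mm behind it (env.nose_length is the z of the fingertips in the tool frame, in m); z points along the fingers, y is the line along which they close (so a half turn about z gives the same grasp; the last joint's range is limited). The gripper opens to 85 mm and grips with 20 to 120 N. Pads are 22 mm wide; open, the fingers measure 114 mm over their backs; the gripper's body (76 mm by 85 mm) begins 54 mm behind the grasp point. The pads swing forward as they close: fully open they stand 13 mm farther back than shut.
Start: joints at [-1.526, 0.181, 1.607, -0, 1.354, -0.206], TCP at [0.143, -0.557, 0.242] pointing down, gripper open.
Joint ranges: [-2.99, 2.99], [-0.89, 2.07], [0.3, 2.58], [-1.14, 4.28], [0, 2.63], [-3.12, 3.12]. Speed limits (rad/s): [2.57, 2.57, 3.01, 3.14, 3.14, 3.14].

### API

Orientations are given as [roll, pitch, yaw] about the fixed x, y, z axes, in that order (R = Rz(yaw) Ry(pitch) Rx(roll)).
In Python, from bench import env gives the robot as it stands.
- The arm moves only by the tool drive_tool, never from a script. Its arguments are lists of equal length, an entry for each row: "dp": the shift along the tool's x, y, z in m, a list of three; "turn": the turn, a rotation vector about the tool's x, y, z in rad, a list of three; "jaw": the closure, from 0 (fully open) to 1 (shut). In form: {"dp": [[x, y, z], ...], "turn": [[ax, ay, az], ...], "jaw": [jaw, ...]}. A call has exactly 10 rows; each row is the pose to reach, as a shift and turn from the pose commanded when the call began, along the tool's axes at that moment; what a row does not reach only later rows make up. A row lasts 1/8 s, in which the tool goes at most 62.5 mm and 10.7 degrees, less where a joint would pass 70% of its speed; a pose out of reach is approached as far as the arm can. A call with a gripper value outside its range is refused whole. The fingers move at their own pace and stop on an object; "squeeze" is the grip in N (left out, the last holds). Time passes only in rows, so rows that repeat a pose let the fingers close, or fill a call up. It gives the time, the measured TCP pose, the force, the opening and the grip force at its end, in the units of the state.
- env.observe(): the state, without advancing time (a new reading comes with each control period).
- env.camera(name): name is "side" or "top" or "wrist"; returns a dict with "img" (420x560x3 uint8, red, green, blue), "intrinsics" (3x3 intrinsics, pixels), "world_from_camera" (4x4, takes a point from camera to world coordinates). Camera axes: x right, y up, looking along -z (the intrinsics and any distortion apply to the point x, -y, -z); pixel columns grow to the right and rows downward; lengths in m; the calibration is good to about 2 mm. A picture is of the moment at which its call begins. There is no depth.
- env.finish_job(): hands the job in; it is judged then, once.
The state is a dict: "t": time; "q": joint angles; "dq": joint speeds; "joint_efforts": joint torques, N m; "tool_pos": TCP position; "tool_rot": TCP orientation; "force": force on the tool from outside, world axes, zero at the start; "torque": the same for the moment, N m; "gripper_width": opening from 0.0 (shut) to 1.0 (fully open); "grip_force": force on a finger pad.
Only numpy, scipy, OpenCV 4.12 (cv2) and the standard library are available. Lean on these libraries where they do the work, as an engineer would, in place of code of your own. Each camera call takes 0.05 s, during which the arm holds its last target. There are 200 camera calls.

### The job

The red canister has been left lying on its side: stand it upright on the ledge with its lid up and let go of it, then lift it again and set it down gently, upright, in the open well of the wooden box. Then slide the box's cover (it has a black knob) fully shut, slide the bolt on the cover all the way across into the brass keeper with its handle still up, and turn the red-tipped handle right down into the notch. Leave the tumblers, strainer and spoon where they are.

Things in the scene. Friction and masses are not known exactly. Their poses are not given: they have to be found in the camera images.
- box: Fixed wooden box, 160 (x) x 310 (y) x 130 mm high. Origin: centre of its underside; x across it (away from the robot at yaw 0), y along it, z up. Its -y half is an open well (inside x -66..66, y -145..-10 mm, floor 6 mm up, rim 130 mm up); over its +y half the cover parks. A brass keeper rail stands on the +x wall from y = -50 to 138 mm, top 156 mm up, with one slot.
- well (a point): Centre of the well in the box's x, y (its mid-line, 75 mm from the box's centre towards -y), on the well's floor. Axes as the box's.
- keeper (a point): Middle of the 16 mm wide slot in the brass keeper rail, 146 mm above the ledge, at x = +73, y = -30 mm of the box; the bolt's rod passes through it towards +x.
- cover (a joint): Slide of the grey cover plate (130 x 145 x 6 mm, top 130 mm above the ledge) along the box's y. m; 0 = fully shut over the well (end stop), up to 0.145 = fully open towards +y. About 2 N to move; stays where left.
- cover_knob (a point): Centre of the top of the upright round black knob on the cover: 24 mm in diameter, 34 mm tall, standing on the cover's mid-line (box x = 0) near its -y edge, top 164 mm above the ledge. Push or pull it along the box's y.
- bolt (a joint): Slide of the barrel bolt on the cover: steel rod, 12 mm in diameter, along the box's x, 146 mm above the ledge, 30 mm from the cover's +y edge. m; 0 = drawn back, 0.045 = right across towards the box's +x, through the keeper (end stop). About 2 N to move. The rod meets the slot only when the cover is fully shut; once across it locks the cover.
- handle (a joint): Turn of the bolt's handle about the rod. rad; 0 = upright, grows towards the box's +y, 1.55 = level in the notch (end stop), -0.25 = backward stop. Stays at any angle; about 1 N at its ball turns it. A guide plate on its +y side (18 mm from the rod's axis, top 168 mm above the ledge) stops it at about 0.4 rad; only in the bolt's last 5 mm does it face the plate's 24 mm wide notch.
- handle_ball (a point): Centre of the red ball (22 mm in diameter) on the bolt's handle (a 12 mm bar), 60 mm from the rod's axis; 206 mm above the ledge when upright, 146 when down. The handle is at box x = -35 mm with bolt = 0, x = +10 mm with bolt = 0.045; with the cover shut its axis is at box y = -30 mm. Bolt guides on the cover reach 154 mm above the ledge.
- canister: Red plastic canister, loose, about 0.25 kg: a square body 56 x 56 x 84 mm with a round ribbed lid 46 mm in diameter and 28 mm high, tightly closed; 112 mm in all. It starts lying on one flat side. Origin: centre of that underside; x runs along its length towards the lid, z up as it lies. Upright means its x axis points up.
- can_mid (a point): On the canister's long axis, half way along its 112 mm (56 mm from its base; 28 mm above the ledge as it lies). Axes as the canister's.
- can_base (a point): Centre of the canister's base (the end opposite the lid).
- can_lid (a point): Centre of the outer face of the canister's lid.
- spoon: Wooden spoon, 190 mm, lying loose on the ledge; not to be disturbed.
- strainer: Steel tea strainer, bowl 84 mm across, 35 mm high, handle 110 mm; not to be disturbed. Origin: centre of its underside.
- tumbler0: Ribbed glass tumbler, 68 mm across, 95 mm high, standing on the round steel tray (250 mm across); not to be disturbed. Origin: centre of its underside.
- tumbler1: Ribbed glass tumbler, 68 mm across, 95 mm high, standing on the round steel tray (250 mm across); not to be disturbed. Origin: centre of its underside.
- tumbler2: Ribbed glass tumbler, 68 mm across, 95 mm high, standing on the round steel tray (250 mm across); not to be disturbed. Origin: centre of its underside.
- tumbler3: Ribbed glass tumbler, 68 mm across, 95 mm high, standing on the round steel tray (250 mm across); not to be disturbed. Origin: centre of its underside.
Mind the look-alikes: they are no part of the job. Of the things like the canister, leave any that is blue or pink; of the rest the smaller one is meant.

How it is judged:
By the outcome, as a careful person would: the job done as asked, in the order asked, and still so for the second after the job is handed in, with the robot touching nothing.
It also fails if it takes over 72 s, if anything falls off the work surface, if the arm or the gripper's body presses on something with over 40 N, if the wrist force passes 120 N, or if a joint passes its speed limit or range.

## Working session

There is one attempt and no reset: what is moved stays moved. The work goes in short steps, Python scripts to look and compute and a tool call to move; the robot and the scene stay as the last step left them, time stands still between calls to the robot, and variables do not carry over. Pictures are saved under pics/ and viewed, at most 10 in all, crops included, and the job is handed in when it is done.

Besides the shell and the picture viewer there is one more tool, called as a command line: name --argument value ..., lists and objects as JSON in quotes. drive_tool: Moves the arm, as the interface text tells. Its arguments: {"type":"object","properties":{"dp":{"type":"array","items":{"type":"array","items":{"type":"number"}}},"turn":{"type":"array","items":{"type":"array","items":{"type":"number"}}},"jaw":{"type":"array","items":{"type":"number"}},"squeeze":{"type":"number"}},"required":["dp","turn","jaw"]}

```bash
ls; mkdir -p pics
cat > h.py <<'E'
import numpy as np, cv2
from bench import env
def cam(n):
    c=env.camera(n); return c['img'],np.array(c['intrinsics']),np.array(c['world_from_camera']),c
def ray(K,T,u,v):
    d=np.linalg.inv(K)@[u,v,1]; d=np.array([d[0],-d[1],-d[2]]); return T[:3,3],T[:3,:3]@d
def onz(K,T,u,v,z):
    o,d=ray(K,T,u,v); return o+d*(z-o[2])/d[2]
def proj(K,T,p):
    q=T[:3,:3].T@(np.array(p)-T[:3,3]); q=K@[q[0],-q[1],-q[2]]; return q[:2]/q[2]
def save(n,img,s=1.0):
    cv2.imwrite('pics/'+n,cv2.resize(img[:,:,::-1],None,fx=s,fy=s))
E
python3 - <<'E'
from h import *
a=cam('top');b=cam('side')
np.savez('c0.npz',ti=a[0],tK=a[1],tT=a[2],si=b[0],sK=b[1],sT=b[2])
print(a[3].keys(),a[1],a[2].round(3),b[1],b[2].round(3),env.nose_length)
save('top0.png',a[0],1.4);save('side0.png',b[0],1.4)
s=env.observe();print(s)
E
```

```text
pics
dict_keys(['img', 'intrinsics', 'world_from_camera']) [[536.82229672   0.         282.25079085]
 [  0.         536.82229672 202.20234008]
 [  0.           0.           1.        ]] [[-0.028  0.996 -0.085  0.372]
 [-0.999 -0.029 -0.016  0.056]
 [-0.019  0.085  0.996  1.541]
 [ 0.     0.     0.     1.   ]] [[506.76902235   0.         276.65349547]
 [  0.         506.76902235 204.57372429]
 [  0.           0.           1.        ]] [[-0.921  0.193 -0.338  0.038]
 [-0.39  -0.448  0.804  1.155]
 [ 0.004  0.873  0.488  0.784]
 [ 0.     0.     0.     1.   ]] 0.011
{'t': 0.1, 'q': array([-1.52632577e+00,  1.81495589e-01,  1.60790115e+00, -2.15898608e-05,
        1.35379198e+00, -2.06335254e-01]), 'dq': array([-0.00185329, -0.00250171, -0.00068323,  0.00022822, -0.00051976,
        0.0008785 ]), 'joint_efforts': array([-5.08923295e-04, -4.45882452e+01, -3.52239311e+01, -2.93104131e-04,
        4.20081298e-03, -7.88789663e-06]), 'tool_pos': array([ 0.14267541, -0.55652553,  0.24146132]), 'tool_rot': array([-3.14002613e+00, -3.06363419e-04,  2.50810239e-01]), 'force': array([-0.39501118, -0.0512008 ,  0.35023034]), 'torque': array([0.00502505, 0.00931249, 0.0210751 ]), 'grip_force': 0.0, 'gripper_width': 1.0007152392346008}
```

View pics/top0.png

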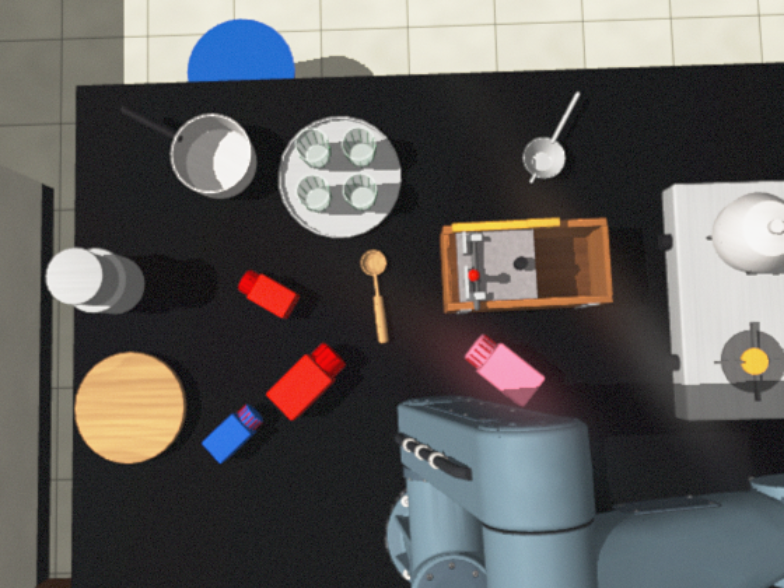

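View pics/side0.png

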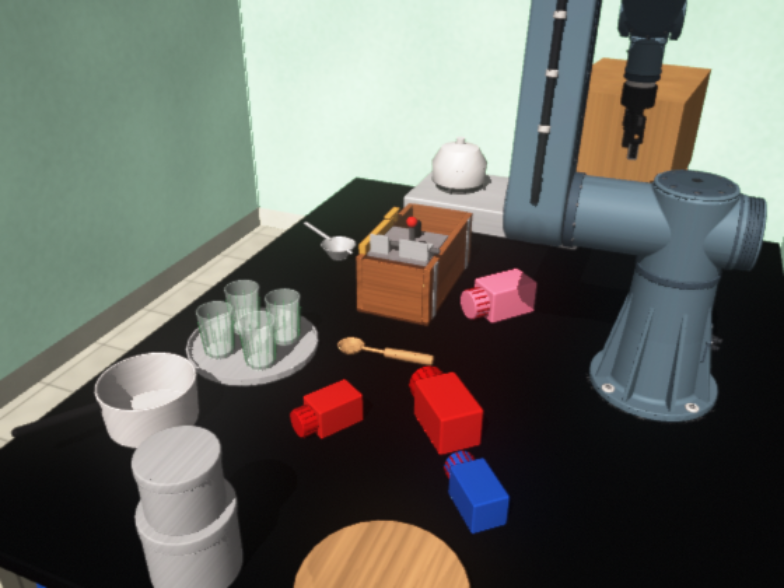

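The top view shows a small red canister at (268,294) and a large red one at (303,381), both in the 1.4x picture. There is also a pink one at (505,370) and a blue one at (232,433). The small red one fits: it is neither blue nor pink, and it is the smaller red. The box is at (525,265), with its well to the right (-y), the knob at (521,263) and the ball at (474,275).

Run:
```python
from h import *
d=np.load('c0.npz');ti,tK,tT,si,sK,sT=[d[k] for k in('ti','tK','tT','si','sK','sT')]
def red(i):
    h=cv2.cvtColor(i,cv2.COLOR_RGB2HSV); return (((h[...,0]<6)|(h[...,0]>174))&(h[...,1]>170)&(h[...,2]>60)).astype(np.uint8)
for nm,i,K,T in(('top',ti,tK,tT),('side',si,sK,sT)):
    m=red(i);cs,_=cv2.findContours(m,cv2.RETR_EXTERNAL,cv2.CHAIN_APPROX_NONE)
    for c in cs:
        if cv2.contourArea(c)<15: continue
        r=cv2.minAreaRect(c);M=cv2.moments(c);u,v=M['m10']/M['m00'],M['m01']/M['m00']
        print(nm,cv2.contourArea(c),(round(u,1),round(v,1)),np.round(r[1],1))
        if nm=='top':
            for z in(.028,.056,.206): print('  z',z,onz(K,T,u,v,z).round(4))
            bp=cv2.boxPoints(r); print('  rect@.056',[onz(K,T,*p,.056)[:2].round(4).tolist() for p in bp])
h=cv2.cvtColor(ti,cv2.COLOR_RGB2HSV)
m=((h[...,0]>20)&(h[...,0]<32)&(h[...,1]>150)&(h[...,2]>120)).astype(np.uint8)
cs,_=cv2.findContours(m,cv2.RETR_EXTERNAL,cv2.CHAIN_APPROX_NONE)
for c in cs:
    if cv2.contourArea(c)>100:
        r=cv2.minAreaRect(c);print('brass',r,[onz(tK,tT,*p,.156)[:2].round(4).tolist() for p in cv2.boxPoints(r)])
A=cv2.resize(ti[175:310,145:290],(580,540),interpolation=cv2.INTER_CUBIC)
B=cv2.resize(ti[145:235,305:445],None,fx=4,fy=4,interpolation=cv2.INTER_CUBIC)
cv2.imwrite('pics/crop.png',A[:,:,::-1]);cv2.imwrite('pics/crop_box.png',B[:,:,::-1])
```

```text
top 1510.5 (218.1, 272.0) [28.3 57.3]
  z 0.028 [0.3109 0.2663 0.028 ]
  z 0.056 [0.312  0.2624 0.056 ]
  z 0.206 [0.3181 0.2415 0.206 ]
  rect@.056 [[0.2883, 0.3445], [0.3963, 0.2307], [0.3398, 0.1766], [0.2325, 0.2902]]
top 37.0 (338.0, 196.3) [7. 6.]
  z 0.028 [ 0.5141 -0.0769  0.028 ]
  z 0.056 [ 0.5115 -0.0744  0.056 ]
  z 0.206 [ 0.4974 -0.0613  0.206 ]
  rect@.056 [[0.5208, -0.0665], [0.5203, -0.0831], [0.5008, -0.0824], [0.5013, -0.0658]]
top 817.0 (191.1, 209.3) [43.2 21.5]
  z 0.028 [0.4893 0.3398 0.028 ]
  z 0.056 [0.4871 0.3346 0.056 ]
  z 0.206 [0.4755 0.3064 0.206 ]
  rect@.056 [[0.4934, 0.4034], [0.5449, 0.3734], [0.4825, 0.269], [0.4314, 0.2992]]
side 1493.5 (234.2, 292.7) [34.  54.6]
side 2324.0 (318.3, 292.4) [69.4 44.1]
side 37.0 (293.6, 157.8) [7. 7.]
brass ((538.5, 257.5), (17.0, 17.0), 90.0) [[0.3526, -0.5489], [0.3514, -0.5918], [0.3085, -0.5888], [0.3097, -0.546]]
brass ((360.52191162109375, 160.3844451904297), (4.763658046722412, 75.22015380859375), 86.72950744628906) [[0.5976, -0.0298], [0.6028, -0.2249], [0.5903, -0.2251], [0.5851, -0.0301]]
```

View pics/crop.png

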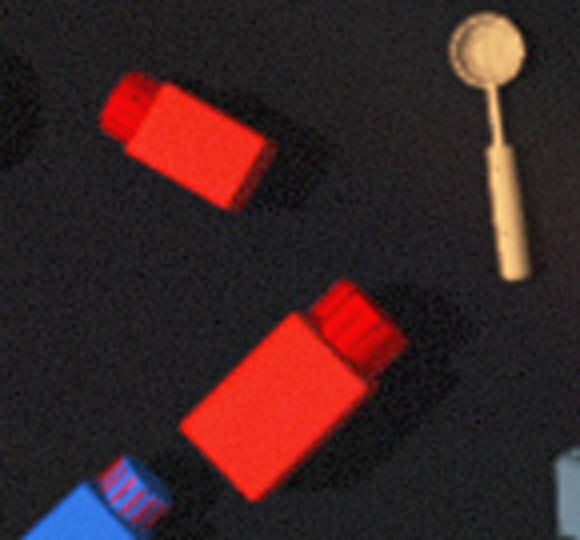

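View pics/crop_box.png

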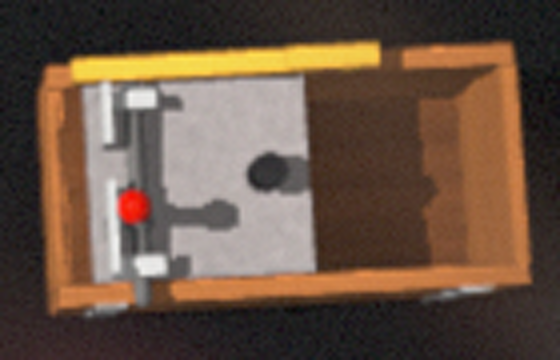

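The crop confirms it. The small red one at (190,140) measures about 57 mm wide, against about 79 mm for the large one, so it is the 56 mm canister. In the box crop the cover is parked towards +y. I'll refine the canister face and box rim numbers next.

Run:
```python
from h import *
d=np.load('c0.npz');ti,tK,tT,si,sK,sT=[d[k] for k in('ti','tK','tT','si','sK','sT')]
h=cv2.cvtColor(ti,cv2.COLOR_RGB2HSV)
m=((ti[...,0]>215)&(ti[...,1]<90)&(ti[...,2]<80)).astype(np.uint8)
cs,_=cv2.findContours(m,cv2.RETR_EXTERNAL,cv2.CHAIN_APPROX_NONE)
for c in cs:
    if cv2.contourArea(c)>200:
        r=cv2.minAreaRect(c);P=np.array([onz(tK,tT,*p,.056)[:2] for p in cv2.boxPoints(r)])
        print('face ctr',onz(tK,tT,*r[0],.056).round(4),np.linalg.norm(np.diff(P,axis=0),axis=1).round(4));e=np.diff(P,axis=0)[:2];print(np.degrees(np.arctan2(e[:,1],e[:,0])))
f=lambda x,y,z:onz(tK,tT,305+(x+.5)/4-.5,145+(y+.5)/4-.5,z)[:2].round(4).tolist()
print('rim',[f(*p,.13) for p in((40,68),(515,43),(530,282),(52,310))])
print('cover',[f(*p,.13) for p in((305,75),(317,270))],'knob',f(268,172,.164),'ball',f(132,206,.206))
print('rail top',[f(*p,.156) for p in((73,59),(379,41),(379,62),(73,79))])
# ball from two views
A=[];b=[]
for K,T,(u,v) in((tK,tT,(338,196.3)),(sK,sT,(293.6,157.8))):
    o,r=ray(K,T,u,v);r/=np.linalg.norm(r);M=np.eye(3)-np.outer(r,r);A.append(M);b.append(M@o)
print('ball2',np.linalg.solve(sum(A),sum(b)))
```

```text
face ctr [0.3008 0.2774 0.056 ] [0.1063 0.0703 0.106 ]
[ -46.50341039 -136.10811451]
face ctr [0.4894 0.3398 0.056 ] [0.053  0.1061 0.0528]
[ -30.61434118 -121.24002769]
rim [[0.5986, -0.0095], [0.6055, -0.3235], [0.4472, -0.3251], [0.4379, -0.0121]]
cover [[0.5885, -0.1843], [0.4592, -0.1866]] knob [0.5211, -0.1521] ball [0.4978, -0.0604]
rail top [[0.5997, -0.03], [0.6053, -0.2288], [0.5915, -0.2281], [0.5865, -0.0295]]
ball2 [ 0.49806631 -0.06095862  0.20667836]
```

```bash
cat >> h.py <<'E'
from scipy.spatial.transform import Rotation as Ro
def pose():
    s=env.observe(); r=s['tool_rot']; return np.array(s['tool_pos']),Ro.from_euler('xyz',r),s
def tgt(yaw,tilt=0):  # tool down, x at yaw; then tilt(deg) about tool y
    return Ro.from_euler('z',yaw)*Ro.from_euler('x',np.pi)*Ro.from_rotvec([0,np.radians(tilt),0])
def plan(ts):
    p,R,s=pose()
    for q,Q in ts:
        print('dp',R.inv().apply(np.array(q)-p).round(3).tolist(),'turn',(R.inv()*Q).as_rotvec().round(3).tolist())
E
python3 - <<'E'
from h import *
print([a for a in dir(env) if a[0]!='_'])
plan([((.42,-.17,.33),tgt(.5)),((.46,.15,.30),tgt(.8)),((.489,.34,.20),tgt(1.03))])
E
```

```text
['Unreachable', 'camera', 'finish_job', 'nose_length', 'observe']
dp [0.365, -0.306, -0.088] turn [-0.002, -0.0, -0.249]
dp [0.483, -0.606, -0.057] turn [-0.001, -0.001, -0.549]
dp [0.558, -0.782, 0.043] turn [-0.001, -0.001, -0.779]
```

drive_tool --dp '[[0.045, -0.035, -0.02], [0.09, -0.07, -0.05], [0.135, -0.11, -0.08], [0.18, -0.15, -0.09], [0.225, -0.19, -0.09], [0.27, -0.23, -0.09], [0.32, -0.27, -0.09], [0.36, -0.31, -0.09], [0.385, -0.365, -0.085], [0.405, -0.42, -0.08]]' --turn '[[0, 0, 0], [0, 0, -0.05], [0, 0, -0.1], [0, 0, -0.15], [0, 0, -0.2], [0, 0, -0.25], [0, 0, -0.3], [0, 0, -0.35], [0, 0, -0.4], [0, 0, -0.45]]' --jaw '[0, 0, 0, 0, 0, 0, 0, 0, 0, 0]'

```text
t: 1.35
tool_pos: [0.4309, -0.0476, 0.3218]
tool_rot: [-3.141, 0.0, 0.703]
force: [0.3, 0.1, -0.2]
gripper_width: 1.001
grip_force: 0.0
```

Run:
```python
from h import *
p,R,s=pose();print(s['t'],p,s['tool_rot'],s['q'])
L=np.array([np.cos(1.03),np.sin(1.03),0])
Q=tgt(1.03,-35)
z=Q.apply([0,0,1]);print(z)
g=np.array([.489,.340,.031])-.004*L  # grasp point 52 from base
c=g+.008*z
plan([(np.array([.46,.15,.30]),tgt(.8)),(c-.10*z,Q),(c,Q)])
```

```text
1.35 [ 0.43086748 -0.04760046  0.32183538] [-3.14118762e+00  3.03146732e-05  7.02610342e-01] [-3.85358230e-01 -2.11744326e-01  1.83444529e+00  1.61413950e-04
  1.51926449e+00  4.82819417e-01]
[-0.29528796 -0.4917265  -0.81915204]
dp [0.15, -0.132, 0.022] turn [-0.0, 0.0, -0.097]
dp [0.341, -0.274, 0.216] turn [-0.1, -0.605, -0.317]
dp [0.287, -0.255, 0.297] turn [-0.1, -0.605, -0.317]
```

drive_tool --dp '[[0.045, -0.04, 0.0], [0.09, -0.08, 0.0], [0.135, -0.12, 0.01], [0.18, -0.155, 0.02], [0.22, -0.185, 0.05], [0.26, -0.215, 0.09], [0.3, -0.245, 0.14], [0.34, -0.274, 0.19], [0.341, -0.274, 0.216], [0.341, -0.274, 0.216]]' --turn '[[0, 0, -0.05], [0, 0, -0.1], [0, -0.1, -0.15], [-0.02, -0.2, -0.2], [-0.04, -0.3, -0.24], [-0.06, -0.42, -0.27], [-0.08, -0.52, -0.3], [-0.1, -0.605, -0.317], [-0.1, -0.605, -0.317], [-0.1, -0.605, -0.317]]' --jaw '[0, 0, 0, 0, 0, 0, 0, 0, 0, 0]'

```text
t: 2.6
tool_pos: [0.5118, 0.3791, 0.1003]
tool_rot: [-3.136, 0.62, 1.033]
force: [0.3, -0.2, 0.4]
gripper_width: 1.0
grip_force: 0.0
```

Run:
```python
from h import *
p,R,s=pose();print(s['t'],p,R.apply([0,0,1]),s['q'])
L=np.array([np.cos(1.03),np.sin(1.03),0])
Q=tgt(1.03,-35);z=Q.apply([0,0,1])
c=np.array([.489,.340,.031])-.004*L+.008*z
plan([(c,Q)])
w=cam('wrist');
print('proj mid/lid/base',[proj(w[1],w[2],np.array([.489,.34,.056])+k*L).round(0) for k in(-.056,0,.028)])
save('w1.png',w[0])
```

```text
2.6 [0.51178487 0.37905884 0.10029653] [-0.30241165 -0.49581523 -0.81407276] [ 0.57431142  0.87295806  1.02004407 -0.2624764   1.81165737  1.12496588]
dp [0.0, 0.001, 0.093] turn [-0.004, 0.009, 0.003]
proj mid/lid/base [array([285., 283.]), array([286., 246.]), array([286., 222.])]
```

View pics/w1.png

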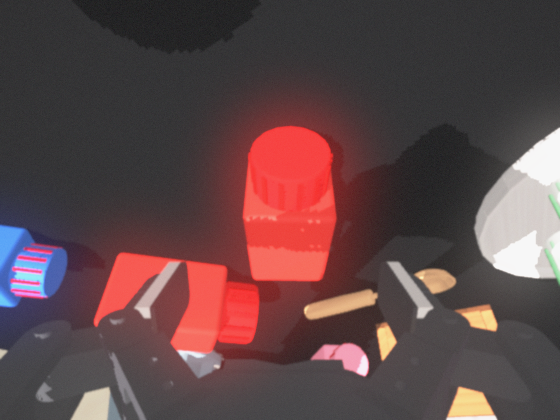

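The wrist view shows the canister's base edge at (288,278), centred at column 289 between the fingers. That is within about 5 mm of my estimate, so I descend and grip.

drive_tool --dp '[[0, 0, 0.03], [0, 0, 0.06], [0, 0, 0.085], [0, 0, 0.093], [0, 0, 0.093], [0, 0, 0.093], [0, 0, 0.093], [0, 0, 0.093], [0, 0, 0.093], [0, 0, 0.093]]' --turn '[[0, 0, 0], [0, 0, 0], [0, 0, 0], [0, 0, 0], [0, 0, 0], [0, 0, 0], [0, 0, 0], [0, 0, 0], [0, 0, 0], [0, 0, 0]]' --jaw '[0, 0, 0, 0, 0.5, 0.5, 0.5, 0.5, 0.5, 0.5]' --squeeze 40

```text
t: 3.9
tool_pos: [0.489, 0.3348, 0.0324]
tool_rot: [3.138, 0.608, 1.026]
force: [1.5, -0.2, 6.4]
gripper_width: 0.654
grip_force: 43.5
```

Run:
```python
from h import *
p,R,s=pose();print(s['q'])
L=np.array([np.cos(1.03),np.sin(1.03),0])
P=np.array([.485,.335,.20])
for k,(yw,t) in enumerate([(1.03,-35),(1.2,-10),(1.4,15),(1.4,55)]): plan([(P,tgt(yw,t))])
```

```text
[ 0.54142704  0.85668797  1.19837857 -0.27299195  1.63444522  1.1442956 ]
dp [-0.097, -0.003, -0.136] turn [0.001, -0.003, -0.003]
dp [-0.097, -0.003, -0.136] turn [-0.064, 0.432, -0.161]
dp [-0.097, -0.003, -0.136] turn [-0.063, 0.86, -0.378]
dp [-0.097, -0.003, -0.136] turn [0.075, 1.549, -0.405]
```

drive_tool --dp '[[-0.02, 0, -0.028], [-0.05, 0, -0.07], [-0.08, 0, -0.11], [-0.097, 0, -0.136], [-0.097, 0, -0.136], [-0.097, 0, -0.136], [-0.097, 0, -0.136], [-0.097, 0, -0.136], [-0.097, 0, -0.136], [-0.097, 0, -0.136]]' --turn '[[0, 0, 0], [-0.01, 0.05, -0.02], [-0.03, 0.2, -0.08], [-0.05, 0.35, -0.14], [-0.064, 0.5, -0.2], [-0.064, 0.65, -0.27], [-0.06, 0.8, -0.34], [-0.05, 0.95, -0.38], [-0.03, 1.1, -0.385], [0, 1.24, -0.39]]' --jaw '[0.5, 0.5, 0.5, 0.5, 0.5, 0.5, 0.5, 0.5, 0.5, 0.5]'

```text
t: 5.15
tool_pos: [0.4863, 0.3326, 0.1978]
tool_rot: [3.131, -0.647, 1.4]
force: [-0.5, 0.8, -4.4]
gripper_width: 0.651
grip_force: 43.5
```

Run:
```python
from h import *
p,R,s=pose();print(s['q'],p,R.apply([0,0,1]),R.apply([1,0,0]),R.apply([0,1,0]))
plan([((.485,.335,.20),tgt(1.4,55)),((.485,.335,.08),tgt(1.4,55))])
```

```text
[ 0.07100788  0.08935922  1.94474022  0.73515056  1.05338396 -0.11349454] [0.4863223  0.33261857 0.19780921] [ 0.11265146  0.59239096 -0.79773592] [0.13575772 0.78614164 0.60295205] [ 0.98431676 -0.17622224  0.00813836]
dp [0.003, -0.002, -0.0] turn [0.01, 0.313, 0.001]
dp [-0.069, -0.003, 0.095] turn [0.01, 0.313, 0.001]
```

drive_tool --dp '[[0, 0, 0], [0, 0, 0], [-0.018, 0, 0.024], [-0.036, 0, 0.048], [-0.054, 0, 0.072], [-0.067, 0, 0.089], [-0.076, 0, 0.101], [-0.083, 0, 0.11], [-0.085, 0, 0.113], [-0.085, 0, 0.113]]' --turn '[[0, 0.16, 0], [0.01, 0.317, 0], [0.01, 0.317, 0], [0.01, 0.317, 0], [0.01, 0.317, 0], [0.01, 0.317, 0], [0.01, 0.317, 0], [0.01, 0.317, 0], [0.01, 0.317, 0], [0.01, 0.317, 0]]' --jaw '[0.5, 0.5, 0.5, 0.5, 0.5, 0.5, 0.5, 0.5, 0.5, 0.5]'

```text
t: 6.4
tool_pos: [0.4875, 0.3324, 0.056]
tool_rot: [-3.141, -0.96, 1.4]
force: [-0.3, 0.4, -3.3]
gripper_width: 0.652
grip_force: 43.7
```

Run:
```python
from h import *
p,R,s=pose();print(s['q'],p,R.apply([0,0,1]),R.apply([0,1,0]),s['force'])
b=cam('side');i=b[0];u,v=proj(b[1],b[2],p).astype(int);print(u,v)
print('ledge pt px',proj(b[1],b[2],[p[0],p[1],0]))
c=i[max(v-90,0):v+60,max(u-100,0):u+100];save('s2.png',c,3.5)
```

```text
[-0.07721575  0.4894753   2.02863526  1.24779498  1.03581219 -0.82822042] [0.48749742 0.33236676 0.0559987 ] [ 0.13868642  0.80749717 -0.5733362 ] [ 9.85514536e-01 -1.69590338e-01 -4.64366636e-04] [-0.30985731  0.36461258 -3.27515301]
235 282
ledge pt px [235.9674862  301.24478389]
```

View pics/s2.png

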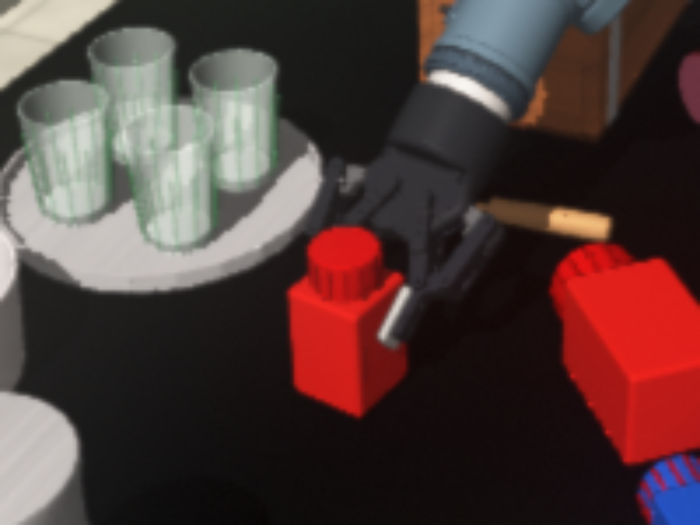

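The side view shows the canister upright, lid up, just above the ledge at (350,330). Now I lower it in small steps while watching the force.

drive_tool --dp '[[-0.001, 0, 0.001], [-0.002, 0, 0.001], [-0.003, 0, 0.002], [-0.004, 0, 0.003], [-0.005, 0, 0.0035], [-0.005, 0, 0.0035], [-0.005, 0, 0.0035], [-0.005, 0, 0.0035], [-0.005, 0, 0.0035], [-0.005, 0, 0.0035]]' --turn '[[0, 0, 0], [0, 0, 0], [0, 0, 0], [0, 0, 0], [0, 0, 0], [0, 0, 0], [0, 0, 0], [0, 0, 0], [0, 0, 0], [0, 0, 0]]' --jaw '[0.5, 0.5, 0.5, 0.5, 0.5, 0.5, 0.5, 0.5, 0.5, 0.5]'

```text
t: 7.7
tool_pos: [0.4874, 0.3326, 0.0509]
tool_rot: [-3.141, -0.963, 1.401]
force: [-3.1, -4.6, 8.0]
gripper_width: 0.65
grip_force: 44.7
```

drive_tool --dp '[[-0.005, 0, 0.0035], [0, 0, 0], [0, 0, 0], [0, 0, 0], [0, 0, -0.02], [0, 0, -0.05], [0, 0, -0.08], [0.03, 0, -0.1], [0.07, 0, -0.12], [0.11, 0, -0.14]]' --turn '[[0, 0, 0], [0, 0, 0], [0, 0, 0], [0, 0, 0], [0, 0, 0], [0, 0, 0], [0, 0, 0], [0, 0, 0], [0, 0, 0], [0, -0.15, 0]]' --jaw '[0, 0, 0, 0, 0, 0, 0, 0, 0, 0]'

```text
t: 8.95
tool_pos: [0.4778, 0.2802, 0.219]
tool_rot: [-3.133, -0.806, 1.39]
force: [1.4, 0.0, -1.0]
gripper_width: 1.003
grip_force: 0.0
```

Run:
```python
from h import *
p,R,s=pose();print(s['q'],p,s['gripper_width'])
plan([((.488,.337,.22),tgt(1.4)),((.488,.337,.064),tgt(1.4))])
b=cam('top');i=b[0];K,T=b[1],b[2]
m=((i[...,0]>120)&(i[...,1]<90)&(i[...,2]<80)).astype(np.uint8)
u,v=proj(K,T,[.488,.337,.05]);print('exp top of lid px',proj(K,T,[.488,.337,.112]))
cs,_=cv2.findContours(m,cv2.RETR_EXTERNAL,cv2.CHAIN_APPROX_NONE)
for c in cs:
    if cv2.contourArea(c)>100: r=cv2.minAreaRect(c);print(r,cv2.contourArea(c))
c=i[int(v)-45:int(v)+45,int(u)-60:int(u)+60];save('t3.png',c,5)
```

```text
[-0.13026438  0.0372885   2.0273551   0.8799124   1.21051526 -0.33896908] [0.47781926 0.28016528 0.21901133] 1.0031472829332801
dp [0.041, 0.0, 0.041] turn [-0.004, -0.806, -0.006]
dp [-0.072, 0.001, 0.149] turn [-0.004, -0.806, -0.006]
exp top of lid px [186.28596057 207.53446754]
((218.00001525878906, 271.5), (27.577163696289062, 55.86143493652344), 45.0) 1377.0
((187.844970703125, 208.9126739501953), (20.815786361694336, 21.146194458007812), 7.594643592834473) 394.0
((415.91680908203125, 185.0034637451172), (30.47355842590332, 10.907201766967773), 87.61405944824219) 100.5
```

View pics/t3.png

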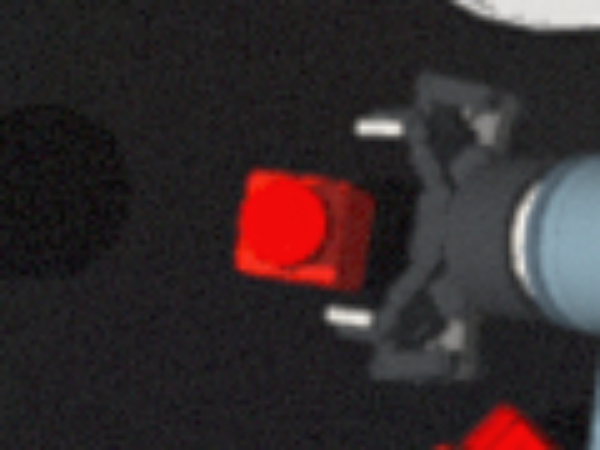

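The top view shows it standing free, with the lid centre at crop (283,222), which matches the predicted position. I regrasp from above.

drive_tool --dp '[[0, 0, 0], [0.015, 0, 0.015], [0.03, 0, 0.03], [0.041, 0, 0.041], [0.041, 0, 0.041], [0.041, 0, 0.041], [0.01, 0, 0.072], [-0.025, 0, 0.105], [-0.055, 0, 0.134], [-0.072, 0.001, 0.149]]' --turn '[[0, -0.17, 0], [0, -0.34, 0], [0, -0.51, 0], [0, -0.68, 0], [-0.004, -0.806, -0.006], [-0.004, -0.806, -0.006], [-0.004, -0.806, -0.006], [-0.004, -0.806, -0.006], [-0.004, -0.806, -0.006], [-0.004, -0.806, -0.006]]' --jaw '[0, 0, 0, 0, 0, 0, 0, 0, 0, 0]'

```text
t: 10.25
tool_pos: [0.4874, 0.3369, 0.0621]
tool_rot: [3.141, -0.004, 1.403]
force: [0.4, 0.0, 1.2]
gripper_width: 1.002
grip_force: 0.0
```

Run:
```python
from h import *
p,R,s=pose();print(s['q'],p,s['tool_rot'])
plan([((.488,.337,.064),tgt(1.4)),((.488,.337,.30),tgt(1.4)),((.47,.05,.33),tgt(1.5)),((.524,-.243,.30),tgt(1.597)),((.524,-.243,.09),tgt(1.597))])
```

```text
[0.40300904 0.43557958 1.68246799 0.00366306 1.02113009 0.56938339] [0.48742462 0.33691584 0.06205646] [ 3.14124758 -0.00393494  1.40251283]
dp [0.0, 0.001, -0.002] turn [0.0, -0.004, 0.003]
dp [0.001, 0.001, -0.238] turn [0.0, -0.004, 0.003]
dp [-0.285, 0.031, -0.269] turn [0.001, -0.004, -0.097]
dp [-0.565, 0.133, -0.24] turn [0.001, -0.004, -0.194]
dp [-0.565, 0.133, -0.03] turn [0.001, -0.004, -0.194]
```

Grip and lift.

drive_tool --dp '[[0, 0, 0], [0, 0, 0], [0, 0, 0], [0, 0, 0], [0, 0, -0.02], [0, 0, -0.06], [0, 0, -0.11], [0, 0, -0.17], [-0.02, 0.002, -0.22], [-0.06, 0.005, -0.25]]' --turn '[[0, 0, 0], [0, 0, 0], [0, 0, 0], [0, 0, 0], [0, 0, 0], [0, 0, 0], [0, 0, 0], [0, 0, 0], [0, 0, 0], [0, 0, -0.02]]' --jaw '[0.5, 0.5, 0.5, 0.5, 0.5, 0.5, 0.5, 0.5, 0.5, 0.5]' --squeeze 40

```text
t: 11.5
tool_pos: [0.4834, 0.2785, 0.3201]
tool_rot: [3.131, -0.007, 1.427]
force: [0.3, -0.5, -3.0]
gripper_width: 0.647
grip_force: 44.7
```

drive_tool --dp '[[-0.05, 0.005, -0.01], [-0.11, 0.012, -0.02], [-0.17, 0.02, -0.02], [-0.23, 0.03, -0.02], [-0.285, 0.045, -0.02], [-0.34, 0.062, -0.02], [-0.39, 0.08, -0.02], [-0.44, 0.1, -0.01], [-0.48, 0.115, 0.0], [-0.5, 0.122, 0.01]]' --turn '[[0, 0, 0], [0, 0, -0.02], [0, 0, -0.04], [0, 0, -0.06], [0, 0, -0.08], [0, 0, -0.1], [0, 0, -0.12], [0, 0, -0.14], [0, 0, -0.16], [0, 0, -0.17]]' --jaw '[0.5, 0.5, 0.5, 0.5, 0.5, 0.5, 0.5, 0.5, 0.5, 0.5]'

```text
t: 12.75
tool_pos: [0.5306, -0.2365, 0.3044]
tool_rot: [3.135, -0.002, 1.593]
force: [0.3, -0.2, -3.1]
gripper_width: 0.646
grip_force: 44.6
```

Run:
```python
from h import *
p,R,s=pose();print(s['q'],p,s['tool_rot'],s['force'],s['gripper_width'])
plan([((.524,-.243,.20),tgt(1.597)),((.524,-.243,.075),tgt(1.597))])
a=cam('top');i=a[0];c=i[130:250,295:455];save('t4.png',c,4.5)
w=cam('wrist');save('w4.png',w[0])
for q in([-.066,-.145],[.066,-.145],[.066,-.01],[-.066,-.01]):
    x=np.array([.5223,-.1676])+Ro.from_euler('z',.026).as_matrix()[:2,:2]@q; print(proj(w[1],w[2],[*x,.13]).round())
```

```text
[-0.62664389  0.14520979  1.52214943  0.00579415  1.47024212 -0.64922516] [ 0.53060485 -0.23652761  0.30438964] [ 3.13492802e+00 -2.18181700e-03  1.59281472e+00] [ 0.33242921 -0.21550145 -3.13272895] 0.6458434509670085
dp [-0.007, -0.007, 0.104] turn [0.007, -0.002, -0.004]
dp [-0.007, -0.008, 0.229] turn [0.007, -0.002, -0.004]
[213. 261.]
[341. 261.]
[348. 127.]
[204. 127.]
```

View pics/w4.png

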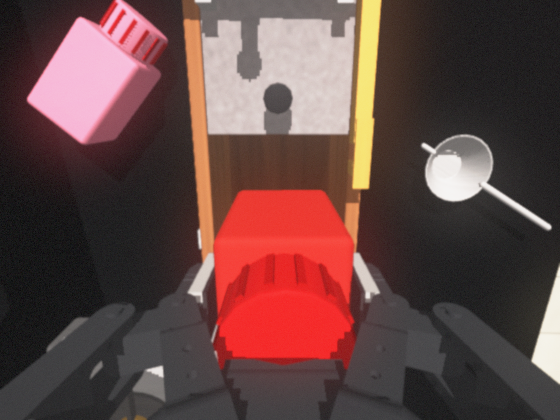

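The wrist view shows the well's walls at columns 207 and 348 on row 127, and the cover edge at row 133, both matching the prediction. The canister is clear above the well, so I lower it in.

drive_tool --dp '[[-0.007, -0.007, 0.02], [-0.007, -0.007, 0.06], [-0.007, -0.007, 0.1], [-0.007, -0.007, 0.14], [-0.007, -0.007, 0.175], [-0.007, -0.007, 0.2], [-0.007, -0.008, 0.215], [-0.007, -0.008, 0.225], [-0.007, -0.008, 0.229], [-0.007, -0.008, 0.23]]' --turn '[[0.003, 0, 0], [0.006, 0, 0], [0.006, 0, 0], [0.006, 0, 0], [0.006, 0, 0], [0.006, 0, 0], [0.006, 0, 0], [0.006, 0, 0], [0.006, 0, 0], [0.006, 0, 0]]' --jaw '[0.5, 0.5, 0.5, 0.5, 0.5, 0.5, 0.5, 0.5, 0.5, 0.5]'

```text
t: 14.1
tool_pos: [0.5245, -0.2412, 0.0741]
tool_rot: [3.141, -0.002, 1.594]
force: [0.1, -0.6, -3.6]
gripper_width: 0.644
grip_force: 44.6
```

drive_tool --dp '[[0, 0, 0.001], [0, 0, 0.002], [0, 0, 0.003], [0, 0, 0.004], [0, 0, 0.005], [0, 0, 0.006], [0, 0, 0.0065], [0, 0, 0.0065], [0, 0, 0.0065], [0, 0, 0.0065]]' --turn '[[0, 0, 0], [0, 0, 0], [0, 0, 0], [0, 0, 0], [0, 0, 0], [0, 0, 0], [0, 0, 0], [0, 0, 0], [0, 0, 0], [0, 0, 0]]' --jaw '[0.5, 0.5, 0.5, 0.5, 0.5, 0.5, 0.5, 0.5, 0.5, 0.5]'

```text
t: 15.35
tool_pos: [0.5246, -0.2416, 0.0719]
tool_rot: [-3.142, -0.002, 1.595]
force: [-14.6, 6.6, 32.6]
gripper_width: 0.65
grip_force: 49.1
```

The contact came about 4 mm early, with a sideways force. That is probably the finger knuckles, which are wider than the pads, touching the rim rather than the canister reaching the floor. I'll rise, turn 45° so the knuckles lie along the well's diagonal, and lower again.

drive_tool --dp '[[0, 0, -0.01], [0, 0, -0.03], [-0.001, 0, -0.04], [-0.002, 0, -0.04], [-0.003, 0, -0.04], [-0.003, 0, -0.04], [-0.003, 0, -0.03], [-0.003, 0, -0.015], [-0.003, 0, -0.007], [-0.003, 0, -0.005]]' --turn '[[0, 0, 0], [0, 0, 0.15], [0, 0, 0.3], [0, 0, 0.45], [0, 0, 0.6], [0, 0, 0.75], [0, 0, 0.75], [0, 0, 0.75], [0, 0, 0.75], [0, 0, 0.75]]' --jaw '[0.5, 0.5, 0.5, 0.5, 0.5, 0.5, 0.5, 0.5, 0.5, 0.5]'

```text
t: 16.6
tool_pos: [0.5232, -0.2432, 0.0719]
tool_rot: [-3.136, -0.001, 0.846]
force: [-9.8, 5.7, 17.7]
gripper_width: 0.65
grip_force: 47.2
```

drive_tool --dp '[[0, 0, -0.0005], [0, 0, -0.001], [0, 0, -0.001], [0, 0, -0.001], [0, 0, -0.001], [0, 0, -0.001], [0, 0, -0.001], [0, 0, -0.001], [0, 0, -0.001], [0, 0, -0.001]]' --turn '[[0, 0, 0], [0, 0, 0], [0, 0, 0], [0, 0, 0], [0, 0, 0], [0, 0, 0], [0, 0, 0], [0, 0, 0], [0, 0, 0], [0, 0, 0]]' --jaw '[0.5, 0.5, 0.36, 0.34, 0.32, 0.3, 0.28, 0.26, 0.24, 0.22]' --squeeze 20

```text
t: 17.85
tool_pos: [0.5242, -0.244, 0.073]
tool_rot: [-3.139, -0.002, 0.844]
force: [-0.0, 0.2, -0.5]
gripper_width: 0.779
grip_force: 0.0
```

Run:
```python
from h import *
p,R,s=pose();print(p,s['force'],s['gripper_width'],s['grip_force'])
```

```text
[ 0.52418473 -0.24396548  0.07302009] [-0.00807313  0.2224251  -0.51584322] 0.7789567914929787 0.0
```

drive_tool --dp '[[0, 0, -0.02], [0, 0, -0.06], [0, 0, -0.11], [0, 0, -0.16], [0, 0, -0.2], [0, 0, -0.22], [0, 0, -0.22], [0, 0, -0.22], [0, 0, -0.22], [0, 0, -0.22]]' --turn '[[0, 0, 0], [0, 0, 0], [0, 0, 0], [0, 0, 0.12], [0, 0, 0.28], [0, 0, 0.45], [0, 0, 0.62], [0, 0, 0.78], [0, 0, 0.82], [0, 0, 0.82]]' --jaw '[0.22, 0.22, 0.22, 0.22, 0.22, 0.22, 0.22, 0.22, 0.22, 0.22]'

```text
t: 19.1
tool_pos: [0.5243, -0.2446, 0.2945]
tool_rot: [-3.14, -0.001, 0.025]
force: [0.5, 0.4, 0.3]
gripper_width: 0.774
grip_force: 0.0
```

Run:
```python
from h import *
p,R,s=pose();print(p,s['tool_rot'],s['q'])
w=cam('wrist');a=cam('top')
np.savez('c1.npz',wi=w[0],wK=w[1],wT=w[2],ti=a[0],tK=a[1],tT=a[2])
B=cv2.resize(a[0][140:245,300:450],(560,392),interpolation=cv2.INTER_CUBIC)
cv2.imwrite('pics/wt5.png',np.hstack([cv2.resize(w[0],(400,300)),cv2.resize(B,(400,300))])[:,:,::-1])
print(w[2].round(3))
# lid red in wrist
i=w[0];m=((i[...,0]>110)&(i[...,1]<70)&(i[...,2]<70)).astype(np.uint8)
cs,_=cv2.findContours(m,cv2.RETR_EXTERNAL,cv2.CHAIN_APPROX_NONE)
for c in cs:
    if cv2.contourArea(c)>60: print(cv2.boundingRect(c),cv2.contourArea(c))
```

```text
[ 0.52429022 -0.2446444   0.29448021] [-3.13957733e+00 -9.44526833e-04  2.46435637e-02] [-0.64281018  0.14950485  1.53700967  0.00218195  1.45558404  0.90309025]
[[ 0.025  0.958  0.286  0.597]
 [-1.     0.025  0.004 -0.242]
 [-0.003 -0.286  0.958  0.426]
 [ 0.     0.     0.     1.   ]]
(18, 229, 36, 29) 702.0
(249, 142, 70, 76) 3023.0
```

View pics/wt5.png

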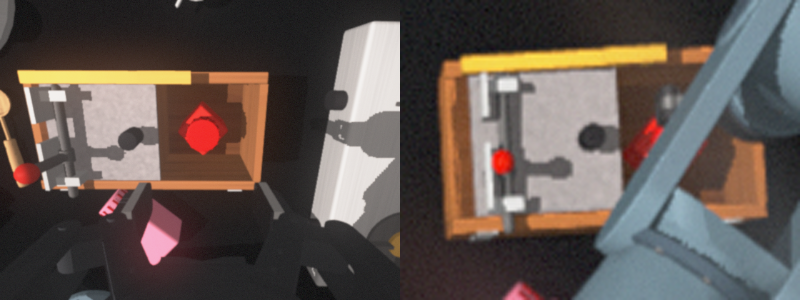

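The left view shows the canister upright in the well at (203,130), with its body turned about 45° and clear of the walls. The knob is at (130,138) and the ball at (25,173). I'll refine the knob and ball from this view.

Run:
```python
from h import *
d=np.load('c1.npz');w,K,T=d['wi'],d['wK'],d['wT']
e=proj(K,T,[.5211,-.1521,.164]);print('exp knob',e,'exp ball',proj(K,T,[.498,-.061,.206]))
g=w.max(2);x0,y0=150,160
m=np.zeros_like(g);m[160:225,150:210]=(g[160:225,150:210]<40)
cs,_=cv2.findContours(m.astype(np.uint8),cv2.RETR_EXTERNAL,cv2.CHAIN_APPROX_NONE)
for c in cs:
    if cv2.contourArea(c)>30: print('knob',cv2.boundingRect(c),cv2.minAreaRect(c))
print(g[165:222:3,158:205:3])
for t,i,k,Tt in(('w',w,K,T),('t',d['ti'],d['tK'],d['tT'])):
    m=((i[...,0]>110)&(i[...,1]<70)&(i[...,2]<70)).astype(np.uint8)
    cs,_=cv2.findContours(m,cv2.RETR_EXTERNAL,cv2.CHAIN_APPROX_NONE)
    for c in cs:
        if cv2.contourArea(c)>25:
            M=cv2.moments(c);u,v=M['m10']/M['m00'],M['m01']/M['m00'];print(t,u,v,onz(k,Tt,u,v,.206))
h=cv2.cvtColor(w,cv2.COLOR_RGB2HSV)
m=((h[...,0]>20)&(h[...,0]<32)&(h[...,1]>150)&(h[...,2]>120)).astype(np.uint8)
cs,_=cv2.findContours(m,cv2.RETR_EXTERNAL,cv2.CHAIN_APPROX_NONE)
c=max(cs,key=cv2.contourArea);r=cv2.minAreaRect(c);print('rail',[onz(K,T,*p,.156)[:2].round(4).tolist() for p in cv2.boxPoints(r)])
```

```text
exp knob [175.6862226  201.50794695] exp ball [ 36.469845   243.67866823]
[[197 203 211 205 209 214 212 207 207 209 210 210 212 204 207 204]
 [198 203 204 204 208 209 209 203 204 211 212 207 209 213 212 208]
 [206 202 204 205 207 207 209 206 206 204 206 204 208 210 209 206]
 [209 209 210 204 209 211 214 215 209 205 203 201 202 205 206 212]
 [209 208 207 204 210 211 209 210 199 160 147 177 192 174 125 160]
 [207 202 200 206 210 211 197 141  71  62  64  61  70 105 113 113]
 [208 211 203 206 208 173  84  64  63  65  64  64  63  70 112 115]
 [206 212 204 196 135  80  74  76  70  64  65  64  59  66  90 115]
 [203 203 200 149  82  79  78  77  77  71  62  63  62  64  71 110]
 [205 203 191  88  81  83  77  76  77  76  74  61  62  60  76 111]
 [205 204 181  80  77  77  76  74  77  75  73  63  60  57  91 113]
 [200 204 170  77  78  76  75  76  72  75  73  64  64  86 109 112]
 [197 203 195  81  76  75  77  77  76  74  74  63 133 197 162 111]
 [121 120 164 124  75  71  73  74  73  74  73 132 208 202 206 202]
 [113 109 112 114  84  75  75  74  71  74 127 201 208 204 207 210]
 [108 109 111 108 110 127 141 110 134 172 197 204 207 208 208 210]
 [108 110 108 112 110 128 176 204 202 204 207 205 206 204 203 202]
 [109 108 108 111 110 142 201 202 207 203 199 199 200 200 204 200]
 [108 112 106 107 109 146 199 200 204 201 196 196 198 198 200 202]]
w 35.905270655270655 242.83285849952514 [ 0.49866935 -0.06071252  0.206     ]
w 283.7069136619252 180.67157349211598 [ 0.55034332 -0.24298462  0.206     ]
t 217.23759115502233 272.2284168430957 [0.3176095  0.24374104 0.206     ]
t 338.2958801498127 196.19850187265914 [ 0.49753421 -0.06204611  0.206     ]
t 392.52421652421646 187.46438746438744 [ 0.51536308 -0.19768161  0.206     ]
rail [[0.5934, -0.2275], [0.5934, -0.2275], [0.5934, -0.2275], [0.5934, -0.2275]]
```

drive_tool --dp '[[0, -0.04, 0], [0.001, -0.08, 0.01], [0.001, -0.0915, 0.05], [0.001, -0.0915, 0.1], [0.001, -0.0915, 0.135], [0.001, -0.0915, 0.147], [0.001, -0.0915, 0.147], [0.001, -0.0915, 0.147], [0.001, -0.0915, 0.147], [0.001, -0.0915, 0.147]]' --turn '[[0, 0, 0], [0, 0, 0], [0, 0, 0], [0, 0, 0], [0, 0, 0], [0, 0, 0], [0, 0, 0], [0, 0, 0], [0, 0, 0], [0, 0, 0]]' --jaw '[0.22, 0.22, 0.22, 0.22, 0.22, 0.22, 0.5, 0.9, 0.9, 0.9]' --squeeze 25

```text
t: 20.45
tool_pos: [0.5242, -0.1535, 0.1484]
tool_rot: [-3.141, -0.003, 0.024]
force: [0.8, -0.8, 6.0]
gripper_width: 0.272
grip_force: 25.4
```

drive_tool --dp '[[0, 0.01, 0], [0, 0.03, 0], [0, 0.05, 0], [0, 0.07, 0], [0, 0.09, 0], [0, 0.105, 0], [0, 0.118, 0], [0, 0.127, 0], [0, 0.132, 0], [0, 0.134, 0]]' --turn '[[0, 0, 0], [0, 0, 0], [0, 0, 0], [0, 0, 0], [0, 0, 0], [0, 0, 0], [0, 0, 0], [0, 0, 0], [0, 0, 0], [0, 0, 0]]' --jaw '[0.9, 0.9, 0.9, 0.9, 0.9, 0.9, 0.9, 0.9, 0.9, 0.9]'

```text
t: 21.7
tool_pos: [0.527, -0.2857, 0.1483]
tool_rot: [-3.137, -0.001, 0.024]
force: [-3.5, 12.6, 14.5]
gripper_width: 0.27
grip_force: 26.5
```

drive_tool --dp '[[0, 0.001, 0], [0, 0.002, 0], [0, 0.003, 0], [0, 0.004, 0], [0, 0.005, 0], [0, 0.006, 0], [0, 0.007, 0], [0, 0.008, 0], [0, 0.008, 0], [0, 0.008, 0]]' --turn '[[0, 0, 0], [0, 0, 0], [0, 0, 0], [0, 0, 0], [0, 0, 0], [0, 0, 0], [0, 0, 0], [0, 0, 0], [0, 0, 0], [0, 0, 0]]' --jaw '[0.9, 0.9, 0.9, 0.9, 0.9, 0.9, 0.9, 0.9, 0.9, 0.9]'

```text
t: 22.95
tool_pos: [0.527, -0.286, 0.148]
tool_rot: [-3.125, 0.001, 0.027]
force: [-4.9, 33.6, 24.7]
gripper_width: 0.271
grip_force: 29.8
```

The cover hit its stop, travelling 132 mm with 34 N of reaction. I let go, rise and turn the jaws to lie along the box's x.

drive_tool --dp '[[0, 0.002, 0], [0, -0.002, 0], [0, -0.002, 0], [0, -0.002, -0.03], [0, -0.002, -0.08], [0, -0.02, -0.13], [0, -0.05, -0.14], [0, -0.08, -0.14], [0, -0.1, -0.14], [0, -0.1, -0.14]]' --turn '[[0, 0, 0], [0, 0, 0], [0, 0, 0], [0, 0, 0], [0, 0, 0], [0, 0, -0.17], [0, 0, -0.34], [0, 0, -0.51], [0, 0, -0.68], [0, 0, -0.85]]' --jaw '[0.9, 0.4, 0.2, 0.2, 0.2, 0.2, 0.2, 0.2, 0.2, 0.2]'

```text
t: 24.2
tool_pos: [0.5241, -0.1945, 0.2865]
tool_rot: [-3.14, -0.002, 0.881]
force: [-0.9, 0.4, 0.2]
gripper_width: 0.798
grip_force: 0.0
```

```bash
cat > ball.py <<'E'
from h import *
def ball(n):
    i,K,T,_=cam(n);m=((i[...,0]>110)&(i[...,1]<60)&(i[...,2]<60)).astype(np.uint8)
    cs,_=cv2.findContours(m,cv2.RETR_EXTERNAL,cv2.CHAIN_APPROX_NONE);o=[]
    for c in cs:
        if cv2.contourArea(c)>20:
            M=cv2.moments(c);u,v=M['m10']/M['m00'],M['m01']/M['m00'];o.append((n,round(u),round(v),cv2.contourArea(c),onz(K,T,u,v,.206).round(4)))
    return o
E
python3 - <<'E'
from ball import *
p,R,s=pose();print(p,s['tool_rot'],s['q'])
for n in('top','wrist'): print(*ball(n),sep='\n')
plan([((.5014,-.1935,.27),tgt(1.597)),((.5014,-.1935,.202),tgt(1.597))])
E
```

```text
[ 0.52405941 -0.19448056  0.28647453] [-3.14005851e+00 -2.10321121e-03  8.80565394e-01] [-0.56896394  0.11097721  1.59594729  0.00229418  1.43593696  0.12095548]
('top', 217, 272, 1421.0, array([0.3177, 0.2437, 0.206 ]))
('wrist', 143, 191, 33.0, array([ 0.4629, -0.1175,  0.206 ]))
('wrist', 96, 192, 47.5, array([ 0.4379, -0.0977,  0.206 ]))
('wrist', 150, 188, 51.5, array([ 0.4684, -0.1192,  0.206 ]))
dp [-0.013, -0.019, 0.016] turn [-0.001, -0.002, -0.722]
dp [-0.013, -0.019, 0.084] turn [-0.001, -0.002, -0.722]
```

drive_tool --dp '[[-0.005, -0.01, 0], [-0.01, -0.019, 0], [-0.013, -0.019, 0], [-0.013, -0.019, 0], [-0.013, -0.019, 0], [-0.013, -0.019, 0.01], [-0.013, -0.019, 0.016], [-0.013, -0.019, 0.016], [-0.013, -0.019, 0.016], [-0.013, -0.019, 0.016]]' --turn '[[0, 0, -0.17], [0, 0, -0.34], [0, 0, -0.51], [0, 0, -0.68], [0, 0, -0.722], [0, 0, -0.722], [0, 0, -0.722], [0, 0, -0.722], [0, 0, -0.722], [0, 0, -0.722]]' --jaw '[0.2, 0.2, 0.2, 0.2, 0.2, 0.2, 0.2, 0.2, 0.2, 0.2]'

```text
t: 25.55
tool_pos: [0.5013, -0.1929, 0.2705]
tool_rot: [3.141, -0.003, 1.596]
force: [-0.0, 0.0, -0.0]
gripper_width: 0.801
grip_force: 0.0
```

Run:
```python
from ball import *
p,R,s=pose();print(p,s['tool_rot'])
for n in('side','wrist'):
    print(*ball(n),sep='\n'); c=cam(n);print(n,'exp',proj(c[1],c[2],[.5014,-.1935,.206]))
```

```text
[ 0.50131342 -0.19289355  0.27047304] [ 3.14140745e+00 -2.68058902e-03  1.59593400e+00]
('side', 318, 292, 2215.0, array([0.2457, 0.4691, 0.206 ]))
side exp [308.8390612  141.35304189]
('wrist', 179, 94, 33.5, array([ 0.4389, -0.1108,  0.206 ]))
('wrist', 172, 92, 50.5, array([ 0.4351, -0.1098,  0.206 ]))
('wrist', 162, 85, 41.0, array([ 0.4296, -0.1062,  0.206 ]))
('wrist', 127, 52, 20.5, array([ 0.4113, -0.0895,  0.206 ]))
wrist exp [283.91863454 230.96828852]
```

Run:
```python
from h import *
for n in('wrist','side','top'):
    i,K,T,_=cam(n);a=i.astype(int);m=((a[...,0]>35)&(a[...,0]>2.5*a[...,1])&(a[...,0]>2.5*a[...,2])).astype(np.uint8)
    cs,_=cv2.findContours(m,cv2.RETR_EXTERNAL,cv2.CHAIN_APPROX_NONE)
    for c in cs:
        if cv2.contourArea(c)>8:
            r=cv2.boundingRect(c);u,v=r[0]+r[2]/2,r[1]+r[3]/2;print(n,r,cv2.contourArea(c),onz(K,T,u,v,.206).round(4))
    if n=='wrist': np.save('w6.npy',i); print(a[225:240:5,264:304:8])
```

```text
wrist (269, 213, 32, 32) 738.5 [ 0.502  -0.1921  0.206 ]
wrist (172, 84, 17, 20) 36.5 [ 0.4396 -0.1109  0.206 ]
wrist (163, 81, 18, 22) 62.0 [ 0.4348 -0.11    0.206 ]
wrist (153, 74, 18, 23) 70.5 [ 0.4293 -0.1066  0.206 ]
wrist (141, 64, 18, 24) 65.0 [ 0.4229 -0.1017  0.206 ]
wrist (129, 54, 18, 24) 61.0 [ 0.4167 -0.0967  0.206 ]
wrist (122, 46, 16, 23) 35.0 [ 0.4127 -0.0924  0.206 ]
wrist (119, 40, 17, 25) 33.5 [ 0.4115 -0.0899  0.206 ]
[[[122 108 105]
  [243  79  71]
  [247  87  79]
  [247  88  81]
  [244  77  70]]

 [[215 199 196]
  [240  75  70]
  [247  85  76]
  [247  86  80]
  [243  75  68]]

 [[214 198 195]
  [222  71  65]
  [245  79  71]
  [246  81  73]
  [230  72  67]]]
side (291, 261, 55, 65) 2398.0 [0.2442 0.472  0.206 ]
side (340, 223, 9, 5) 12.5 [0.2667 0.2307 0.206 ]
side (306, 139, 6, 6) 21.0 [ 0.4992 -0.1889  0.206 ]
top (190, 245, 57, 56) 1533.0 [0.3156 0.2406 0.206 ]
```

The wrist mask puts the ball at about (285,229), which is (0.502, -0.192), as predicted. I descend and grip it.

drive_tool --dp '[[0, 0, 0.03], [0.001, 0.001, 0.055], [0.001, 0.001, 0.0685], [0.001, 0.001, 0.0685], [0.001, 0.001, 0.0685], [0.001, 0.001, 0.0685], [0.001, 0.001, 0.0685], [0.001, 0.001, 0.0685], [0.001, 0.001, 0.0685], [0.001, 0.001, 0.0685]]' --turn '[[0, 0, 0], [0, 0, 0], [0, 0, 0], [0, 0, 0], [0, 0, 0], [0, 0, 0], [0, 0, 0], [0, 0, 0], [0, 0, 0], [0, 0, 0]]' --jaw '[0.2, 0.2, 0.2, 0.2, 0.5, 0.7, 0.95, 0.95, 0.95, 0.95]' --squeeze 20

```text
t: 27.15
tool_pos: [0.5025, -0.1919, 0.2027]
tool_rot: [3.141, -0.002, 1.596]
force: [-1.5, 0.4, 6.3]
gripper_width: 0.24
grip_force: 19.6
```

drive_tool --dp '[[0, 0.004, 0], [0, 0.008, 0], [0, 0.013, 0], [0, 0.018, 0], [0, 0.022, 0], [0, 0.026, 0], [0, 0.029, 0], [0, 0.03, 0], [0, 0.031, 0], [0, 0.031, 0]]' --turn '[[0, 0, 0], [0, 0, 0], [0, 0, 0], [0, 0, 0], [0, 0, 0], [0, 0, 0], [0, 0, 0], [0, 0, 0], [0, 0, 0], [0, 0, 0]]' --jaw '[0.95, 0.95, 0.95, 0.95, 0.95, 0.95, 0.95, 0.95, 0.95, 0.95]'

```text
t: 28.4
tool_pos: [0.5334, -0.1912, 0.2027]
tool_rot: [3.141, -0.002, 1.596]
force: [-1.3, -0.1, 5.7]
gripper_width: 0.24
grip_force: 19.6
```

drive_tool --dp '[[0, 0.001, 0], [0, 0.002, 0], [0, 0.003, 0], [0, 0.004, 0], [0, 0.005, 0], [0, 0.006, 0], [0, 0.006, 0], [0, 0.006, 0], [0, 0.006, 0], [0, 0.006, 0]]' --turn '[[0, 0, 0], [0, 0, 0], [0, 0, 0], [0, 0, 0], [0, 0, 0], [0, 0, 0], [0, 0, 0], [0, 0, 0], [0, 0, 0], [0, 0, 0]]' --jaw '[0.95, 0.95, 0.95, 0.95, 0.95, 0.95, 0.95, 0.95, 0.95, 0.95]'

```text
t: 29.65
tool_pos: [0.5364, -0.1909, 0.2025]
tool_rot: [-3.135, -0.003, 1.596]
force: [-15.4, 1.2, 13.8]
gripper_width: 0.238
grip_force: 20.6
```

The bolt hit its stop at x = 0.536, against 0.535 predicted. Now I swing the handle down along its arc.

drive_tool --dp '[[0, -0.002, 0], [0.009, -0.002, 0.001], [0.018, -0.002, 0.003], [0.026, -0.002, 0.006], [0.034, -0.002, 0.0105], [0.041, -0.002, 0.016], [0.047, -0.002, 0.023], [0.052, -0.002, 0.03], [0.056, -0.002, 0.038], [0.0585, -0.002, 0.047]]' --turn '[[0, 0, 0], [0, 0, 0], [0, 0, 0], [0, 0, 0], [0, 0, 0], [0, 0, 0], [0, 0, 0], [0, 0, 0], [0, 0, 0], [0, 0, 0]]' --jaw '[0.95, 0.95, 0.95, 0.95, 0.95, 0.95, 0.95, 0.95, 0.95, 0.95]'

```text
t: 30.9
tool_pos: [0.5343, -0.1313, 0.1541]
tool_rot: [-3.138, -0.004, 1.596]
force: [-5.2, 2.8, 1.9]
gripper_width: 0.235
grip_force: 19.4
```

drive_tool --dp '[[0.001, 0, 0.003], [0.001, 0, 0.006], [0.001, 0, 0.009], [0.001, 0, 0.011], [0.001, 0, 0.012], [0.001, 0, 0.013], [0.001, 0, 0.014], [0.001, 0, 0.014], [0.001, 0, 0.014], [0.001, 0, 0.014]]' --turn '[[0, 0, 0], [0, 0, 0], [0, 0, 0], [0, 0, 0], [0, 0, 0], [0, 0, 0], [0, 0, 0], [0, 0, 0], [0, 0, 0], [0, 0, 0]]' --jaw '[0.95, 0.95, 0.95, 0.95, 0.95, 0.95, 0.95, 0.95, 0.95, 0.95]'

```text
t: 32.15
tool_pos: [0.5343, -0.1298, 0.1401]
tool_rot: [-3.138, -0.006, 1.596]
force: [-5.4, 4.6, 1.8]
gripper_width: 0.232
grip_force: 19.5
```

drive_tool --dp '[[0, 0, 0], [0, 0, 0], [0, 0, 0], [0, 0, -0.02], [0, 0, -0.06], [0, 0, -0.11], [-0.01, 0, -0.14], [-0.02, 0, -0.15], [-0.02, 0, -0.15], [-0.02, 0, -0.15]]' --turn '[[0, 0, 0], [0, 0, 0], [0, 0, 0], [0, 0, 0], [0, 0, 0], [0, 0, 0], [0, 0, 0], [0, 0, 0], [0, 0, 0], [0, 0, 0]]' --jaw '[0.7, 0.5, 0.45, 0.45, 0.45, 0.45, 0.45, 0.45, 0.45, 0.45]'

```text
t: 33.4
tool_pos: [0.5353, -0.1511, 0.2887]
tool_rot: [-3.139, -0.005, 1.596]
force: [0.1, -0.6, -0.4]
gripper_width: 0.55
grip_force: 0.0
```

Run:
```python
from h import *
p,R,s=pose();print(p,s['gripper_width'],s['force'])
V=[]
for n in('wrist','side'):
    i,K,T,_=cam(n);a=i.astype(int);m=((a[...,0]>35)&(a[...,0]>2.5*a[...,1])&(a[...,0]>2.5*a[...,2])).astype(np.uint8)
    cs,_=cv2.findContours(m,cv2.RETR_EXTERNAL,cv2.CHAIN_APPROX_NONE)
    print(n,'exp down',proj(K,T,[.533,-.132,.146]).round())
    for c in cs:
        if cv2.contourArea(c)>8:
            r=cv2.boundingRect(c);u,v=r[0]+r[2]/2,r[1]+r[3]/2;print(n,r,cv2.contourArea(c),onz(K,T,u,v,.146).round(4))
    if n=='wrist': save('w7.png',i[60:380,100:500],1.9)
```

```text
[ 0.53529301 -0.15108517  0.28874229] 0.5502543371377197 [ 0.14701815 -0.55281061 -0.44985409]
wrist exp down [282. 178.]
wrist (271, 175, 25, 24) 446.5 [ 0.5345 -0.1401  0.146 ]
wrist (151, 124, 15, 18) 12.0 [ 0.429  -0.0968  0.146 ]
wrist (143, 122, 16, 20) 43.5 [ 0.4229 -0.0961  0.146 ]
wrist (133, 117, 16, 20) 50.0 [ 0.4149 -0.0923  0.146 ]
wrist (121, 110, 16, 20) 44.5 [ 0.4056 -0.0869  0.146 ]
wrist (111, 100, 15, 21) 44.5 [ 0.3978 -0.0796  0.146 ]
wrist (104, 93, 15, 20) 22.0 [ 0.3928 -0.0739  0.146 ]
wrist (102, 87, 15, 20) 27.0 [ 0.3917 -0.0693  0.146 ]
side exp down [291. 166.]
side (291, 261, 55, 65) 2397.0 [0.2655 0.4011 0.146 ]
side (338, 223, 11, 6) 11.5 [0.292  0.1379 0.146 ]
side (289, 160, 7, 7) 27.5 [ 0.5351 -0.148   0.146 ]
```

View pics/w7.png

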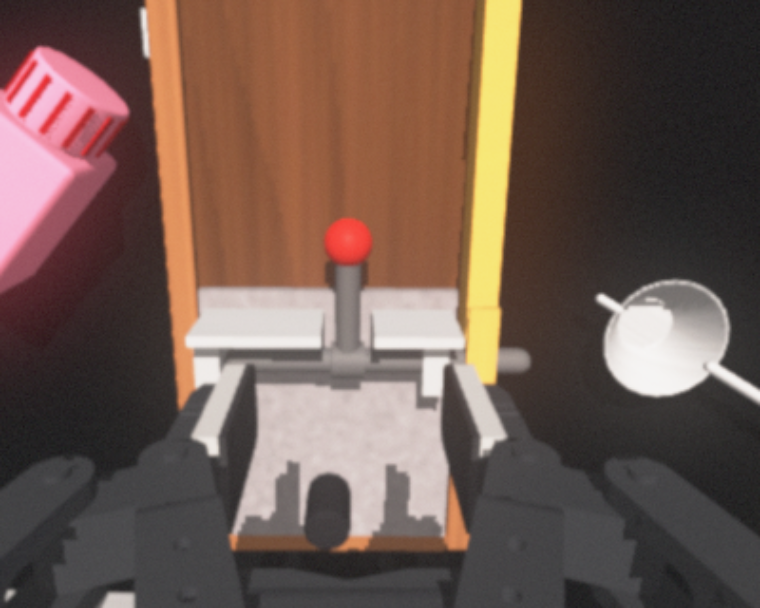

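The wrist view shows the rod through the keeper at (512,360) and the handle over the notch at (347,330). The ball at (348,242) is still about 8 mm above level, so the pads slipped on it. I'll press it down with closed fingertips.

drive_tool --dp '[[0.01, 0, 0], [0.0165, 0, 0.01], [0.0165, 0.0, 0.05], [0.0165, 0, 0.085], [0.0165, 0, 0.1], [0.0165, 0, 0.105], [0.0165, 0, 0.11], [0.0165, 0, 0.114], [0.0165, 0, 0.118], [0.0165, 0, 0.121]]' --turn '[[0, 0, 0], [0, 0, 0], [0, 0, 0], [0, 0, 0], [0, 0, 0], [0, 0, 0], [0, 0, 0], [0, 0, 0], [0, 0, 0], [0, 0, 0]]' --jaw '[1, 1, 1, 1, 1, 1, 1, 1, 1, 1]'

```text
t: 34.75
tool_pos: [0.5359, -0.1346, 0.17]
tool_rot: [3.141, -0.003, 1.596]
force: [0.3, 0.5, 1.5]
gripper_width: -0.002
grip_force: 0.4
```

drive_tool --dp '[[0, 0, 0.001], [0, 0, 0.002], [0, 0, 0.003], [0, 0, 0.004], [0, 0, 0.004], [0, 0, 0.004], [0, 0, 0.004], [0, 0, 0.004], [0, 0, 0.004], [0, 0, 0.004]]' --turn '[[0, 0, 0], [0, 0, 0], [0, 0, 0], [0, 0, 0], [0, 0, 0], [0, 0, 0], [0, 0, 0], [0, 0, 0], [0, 0, 0], [0, 0, 0]]' --jaw '[1, 1, 1, 1, 1, 1, 1, 1, 1, 1]'

```text
t: 36.0
tool_pos: [0.5362, -0.1345, 0.1678]
tool_rot: [3.14, -0.003, 1.596]
force: [-4.0, 3.3, 13.1]
gripper_width: 0.001
grip_force: 6.2
```

The force reached 13 N with the tip at z = 0.157, exactly the level ball's top. I retreat and check.

drive_tool --dp '[[0, 0, -0.02], [0, 0, -0.06], [0, 0, -0.1], [-0.02, 0, -0.12], [-0.03, 0, -0.13], [-0.03, 0, -0.13], [-0.03, 0, -0.13], [-0.03, 0, -0.13], [-0.03, 0, -0.13], [-0.03, 0, -0.13]]' --turn '[[0, 0, 0], [0, 0, 0], [0, 0, 0], [0, 0, 0], [0, 0, 0], [0, 0, 0], [0, 0, 0], [0, 0, 0], [0, 0, 0], [0, 0, 0]]' --jaw '[1, 1, 1, 1, 1, 1, 1, 1, 1, 1]'

```text
t: 37.25
tool_pos: [0.5364, -0.1647, 0.2955]
tool_rot: [-3.141, -0.003, 1.596]
force: [0.4, 0.2, 0.1]
gripper_width: -0.003
grip_force: 0.0
```

Run:
```python
from h import *
p,R,s=pose();print(p,s['force'])
A=[];b=[]
for n in('wrist','side'):
    i,K,T,_=cam(n);a=i.astype(int);m=((a[...,0]>35)&(a[...,0]>2.5*a[...,1])&(a[...,0]>2.5*a[...,2])).astype(np.uint8)
    cs,_=cv2.findContours(m,cv2.RETR_EXTERNAL,cv2.CHAIN_APPROX_NONE);e=proj(K,T,[.534,-.132,.146])
    c=min(cs,key=lambda c:np.linalg.norm(np.array(cv2.minEnclosingCircle(c)[0])-e)+(100 if cv2.contourArea(c)<8 else 0))
    uv=cv2.minEnclosingCircle(c)[0];print(n,e.round(1),np.round(uv,1),cv2.contourArea(c))
    o,r=ray(K,T,*uv);r/=np.linalg.norm(r);M=np.eye(3)-np.outer(r,r);A.append(M);b.append(M@o)
print('ball',np.linalg.solve(sum(A),sum(b)))
```

```text
[ 0.53640418 -0.16474457  0.29551324] [0.37157311 0.17263899 0.14350023]
wrist [281.9 160.6] [281.6 168.1] 419.0
side [290.9 165.6] [291.8 164.2] 27.5
ball [ 0.53369299 -0.13832306  0.14812428]
```

```bash
python3 -c "
from bench import env
print(env.finish_job())"
```

```text
the job is handed in; nothing more can be done
None
```

The job is done and handed in at about 37 s; the verdict was not shown. The canister was stood upright on the ledge and released, then set upright in the well. The cover is shut, the bolt is through the keeper, and the handle is down in the notch.

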